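# Load a sofa foot into the drilling jig

### The arm

A 6-joint arm with a two-finger parallel gripper is mounted at the origin on the work surface. World frame = base frame: x ahead of the robot, y to its left, z up, the work surface at z = 0. Lengths are in mm, angles in degrees, forces in N, time in s.
With the tool pointing down it reaches from about 350 to 850 mm from the base axis. Payload 8.1 kg.
Tool frame: the origin (TCP) lies at the very end of the fingers, on their centre line; the grasp point (between the pads) lies 19 mm behind it; z points along the fingers, y is the line along which they close (so a half turn about z gives the same grasp; the last joint's range is limited). The gripper opens to 85 mm and grips with 20 to 120 N. Pads are 22 mm wide; open, the fingers measure 114 mm over their backs; the gripper's body (76 mm by 85 mm) begins 54 mm behind the grasp point. The pads swing forward as they close: fully open they stand 13 mm farther back than shut.
Start: joints at [-68.721, 7.471, 85.268, -0, 87.261, -4.893], TCP at [264.667, -538.476, 231.292] pointing down, gripper open.
Joint ranges: [-169.43, 169.43], [-51.17, 129.36], [1.28, 143.12], [-76.62, 256.62], [0, 156.53], [-152.29, 152.29]. Speed limits (degrees/s): [136.94, 136.94, 159.86, 180, 180, 180].

### API

Orientations are given as [roll, pitch, yaw] about the fixed x, y, z axes, in that order (R = Rz(yaw) Ry(pitch) Rx(roll)).
In Python, from bench import sense, eyes, job, models gives the robot as it stands. The module is installed in compiled form; this text tells all that it offers.
- The arm moves only by the tool apply_moves, never from a script. Its argument "rows" is a list of rows, each a list of 6 numbers: the shift along the tool's x, y, z in mm, then the turn, a rotation vector about the tool's x, y, z in rad. In form: [[dx, dy, dz, rx, ry, rz], ...]. A call has exactly 5 rows; each row shifts and turns the commanded pose from where the row before left it, along the tool's axes as they then stand; what a row does not reach is not made up. A row lasts 1/8 s, in which the tool goes at most 62.5 mm and 10.7 degrees, less where a joint would pass 70% of its speed; a pose out of reach is approached as far as the arm can. A call is refused whole if a number of a shift passes 62.5 or a number of a turn 0.188, either way. A call with a gripper value outside its range is refused whole. "fingers" is the finger opening in mm, from 0 to 85.4, set as the call begins (left out, the last holds). The fingers move at their own pace and stop on an object; "grip_force" is the grip in N (left out, the last holds). Time passes only in rows, so rows that do not move let the fingers close, or fill a call up. It gives the time, the measured TCP pose, the force, the opening and the grip force at its end, in the units of the state.
- sense(): the state, without advancing time (a new reading comes with each control period).
- eyes.snapshot(name): name is "side" or "top" or "wrist"; returns (picture, depth): 480x640x3 uint8, red, green, blue; 480x640 float32, mm along the optical axis (not along the pixel's ray), 0 where there is no reading.
- eyes.get_calibration(name): a dict with "intrinsics" (3x3 intrinsics, pixels), "R" (3x3) and "t" (3): a world point X has camera coordinates R X + t; the wrist camera has in their place "mount" (4x4, takes a point from camera to tool coordinates, whose origin is the TCP and whose axes are the flange's). Camera axes: x right, y down, z forward; pixel columns grow to the right and rows downward; lengths in mm; the calibration is good to about 2 mm. A picture is of the moment at which its call begins: read the wrist's pose just before it. get_calibration takes no time and is no camera call.
- job.hand_in(): hands the job in; it is judged then, once.
Trained networks look in the newest picture that a camera, given by its name, has taken for a name from the list of things; names that differ only in an ending like _2 or _b are one class to them, and where a whole thing is asked for, a point or a joint stands for the part that bears it (a point fixed in the world has none). Each returns a list of dicts, best first, with "confidence" (0 to 1); they miss things now and then, are a little off and sometimes report something else, mostly with a low value. They report only what shows in the picture. A call takes as long as a camera call.
- models.boxes_of(name, camera): "xyz" ([x, y, z] in mm, in world coordinates, good to about 4 mm: the middle of the surface that is visible of it).
- models.cut_out(name, camera): "pixels" (480x640 bool, what is visible of it).
- models.place_of(name, camera): "xyz" ([x, y, z] in mm, in world coordinates, good to about 4 mm: a listed point, or the origin of a listed thing).
The state is a dict: "time": time; "joint_pos": joint angles; "qd": joint speeds; "joint_efforts": joint torques, N m; "tool_pos": TCP position; "tcp_rot": TCP orientation; "ft_force": force on the tool from outside, world axes, zero at the start; "wrist_torque": the same for the moment, N m; "finger_gap": finger opening in mm; "grip_force": force on a finger pad.
Only numpy, scipy, OpenCV 4.12 (cv2) and the standard library are available. Lean on these libraries where they do the work, as an engineer would, in place of code of your own. Each camera call takes 0.05 s, during which the arm holds its last target. There are 200 camera calls.

### The job

Take the dark wooden sofa foot from its stand, lay it in the open part of the steel V-groove with its wooden end towards the red stop pin, and let go of it there. Then push it gently along the groove, in under the blue drill-guide plate, until its wooden end rests against the pin. Leave the foot lying in the groove, and do not disturb the other things on the bench.

Things in the scene. Friction and masses are not known exactly. Their poses are not given: they have to be found in the camera images.
- foot: The sofa foot: a dark wooden cylinder 44 mm in diameter and 100 mm long, about 0.16 kg, with a brass band at one end. Origin at its centre; its x axis is the cylinder's axis and points from the brass end to the wooden end; it may roll about x. It starts lying in the stand with its axis level, its x within about 0.6 rad of world +y; its axis is 64 mm above the bench.
- foot_wood_end (a point): Centre of the foot's plain wooden end face, the one that goes against the pin.
- foot_brass_end (a point): Centre of the foot's brass-banded end face, the one to push on.
- stand: Low pale wooden stand, fixed to the bench, 110 x 80 mm base, 14 mm thick, with two V-notched cheeks 12 mm thick centred 38 mm either side of its middle (along its x), up to 51 mm high and 48 mm wide; the foot lies on them along the stand's x axis. Between the cheeks the fingers have 64 mm of room beside the foot. Origin at the underside's centre.
- jig: Drilling jig fixed to the bench: plywood base 300 x 94 x 18 mm carrying a 90-degree V-groove of dark steel angle. Origin on the base's underside; x runs along the groove towards the stop pin, z up. The groove is straight and level on y = 0 from x = -135 to +140 mm, open from above from -135 to -2 mm and open at its back end; friction holds the foot where it is left.
- groove_mid (a point): Bottom line of the V-groove, 55 mm above the bench, at jig x = -68 mm (middle of the open part). The groove's edges are 73 mm high and 18 mm out; the angle is 44 mm wide over all at 69 mm height. A foot lying in the groove has its axis at 86 mm height and its top at 108 mm.
- plate_edge (a point): Middle of the lower near edge of the blue guide plate, at jig x = -2 mm, 130 mm high. The plate is 92 mm wide, 10 mm thick and covers the groove to x = +105 mm (bushes and nuts on top reach 146 mm); a 12 mm slot shows the groove. Four 8 mm rods carry it, at x = 12 and 90, y = +-38 mm. With the foot home, its brass end is 22 mm inside this edge: the tool must be tilted to reach it.
- stop (a point): Point where the middle of the foot's wooden end meets the fixed red stop pin: on the groove's line, at jig x = +120 mm, 86 mm above the bench. The pin's near side is here.
- stop_pin: The red stop pin, fixed to the jig: an upright rod 14 mm in diameter through the end of the groove, from 38 to 120 mm height, its axis at jig x = 127 mm. Its body frame equals the jig's frame (origin on the jig's underside), not the rod.
- mallet: Bystander, to be left alone: hammer, 280 mm long, lying. Origin at the centre of its underside.
- screwdriver: Bystander, to be left alone: orange-handled screwdriver, 200 mm long, lying. Origin at the centre of its underside.
- tack_jar: Bystander, to be left alone: jar, 68 mm across and 85 mm tall. Origin at the centre of its underside.
- glue_can: Bystander, to be left alone: yellow can, 80 mm across and 110 mm tall. Origin at the centre of its underside.
- spool: Bystander, to be left alone: red spool, 44 mm across and 53 mm tall, standing. Origin at the centre of its underside.
- spare_foot: Bystander, to be left alone: pale tapered spare foot, 80 mm tall, standing. Origin at the centre of its underside.
- tape_roll: Bystander, to be left alone: tape roll lying flat, 90 mm across and 25 mm high. Origin at the centre of its underside.

How it is judged:
By the outcome, as a careful person would: the job done as asked, in the order asked, and still so for the second after the job is handed in, with the robot touching nothing.
It also fails if it takes over 64 s, if anything falls off the work surface, if the arm or the gripper's body presses on something with over 40 N, if the wrist force passes 120 N, or if a joint passes its speed limit or range.

## Working session

There is one attempt and no reset: what is moved stays moved. The work goes in short steps, Python scripts to look and compute and a tool call to move; the robot and the scene stay as the last step left them, time stands still between calls to the robot, and variables do not carry over. Pictures are saved under pics/ and viewed, at most 10 in all, crops included, and the job is handed in when it is done.

Besides the shell and the picture viewer there is one more tool, called after "Request:" as name(argument=value, ...) on one line, values as JSON. apply_moves: Moves the arm, as the interface text tells. Its arguments: {"type":"object","properties":{"rows":{"type":"array"},"fingers":{"type":"number"},"grip_force":{"type":"number"}},"required":["rows"]}

```bash
mkdir -p pics; cat > h.py <<'E'
import numpy as np, cv2
from bench import sense, eyes, job, models
from scipy.spatial.transform import Rotation as Ro
def cloud(name, d):
    c=eyes.get_calibration(name);K=np.array(c["intrinsics"]);v,u=np.mgrid[:480,:640]
    P=np.stack([(u-K[0,2])/K[0,0]*d,(v-K[1,2])/K[1,1]*d,d],-1)
    if "R" in c: return (P-np.array(c["t"]))@np.array(c["R"])
    M=np.array(c["mount"]);s=sense();Rt=Ro.from_euler('xyz',s["tcp_rot"],degrees=True).as_matrix()
    return (P@M[:3,:3].T+M[:3,3])@Rt.T+np.array(s["tool_pos"])
def save(n,p): cv2.imwrite(f"pics/{n}.png",p[...,::-1])
E
python3 - <<'E'
from h import *
s=sense();print({k:np.round(v,2).tolist() for k,v in s.items()})
ims=[]
for c in ["top","side"]:
    p,d=eyes.snapshot(c);ims.append(p);np.save(c+".npy",d);np.save(c+"rgb.npy",p)
    save(c,p)
    for n in ["foot_wood_end","foot_brass_end","foot","stand","jig","groove_mid","plate_edge","stop","mallet","screwdriver","tack_jar","glue_can","spool","spare_foot","tape_roll"]:
        r=models.place_of(n,c)
        print(c,n,[(np.round(x["xyz"]).tolist(),round(x["confidence"],2)) for x in r[:2]])
E
```

```text
{'time': 0.0, 'joint_pos': [-68.72, 7.52, 85.33, 0.0, 87.26, -4.89], 'qd': [0.03, -0.02, -0.05, -0.07, 0.07, 0.05], 'joint_efforts': [0.0, -56.94, -50.05, -0.0, 0.01, -0.0], 'tool_pos': [264.46, -537.96, 230.23], 'tcp_rot': [-179.89, -0.01, 26.17], 'ft_force': [-0.0, 0.07, -0.36], 'wrist_torque': [0.0, 0.01, 0.0], 'grip_force': 0.0, 'finger_gap': 85.18}
top foot_wood_end [([570.0, 267.0, 66.0], 0.6), ([572.0, 219.0, 64.0], 0.35)]
top foot_brass_end [([568.0, 169.0, 63.0], 0.91), ([581.0, -244.0, 127.0], 0.44)]
top foot [([569.0, 216.0, 62.0], 0.74)]
top stand [([570.0, 214.0, -1.0], 0.87), ([598.0, -309.0, 51.0], 0.59)]
top jig []
top groove_mid [([597.0, -312.0, 57.0], 0.73)]
top plate_edge [([582.0, -246.0, 129.0], 0.55)]
top stop [([562.0, -122.0, 90.0], 0.74)]
top mallet [([342.0, 217.0, 2.0], 0.67)]
top screwdriver [([377.0, -132.0, 2.0], 0.83)]
top tack_jar [([751.0, 152.0, 2.0], 0.97)]
top glue_can [([756.0, -139.0, -2.0], 0.74)]
top spool [([576.0, -0.0, 2.0], 0.87)]
top spare_foot [([592.0, -308.0, 54.0], 0.72), ([753.0, 44.0, 2.0], 0.69)]
top tape_roll [([354.0, -299.0, -2.0], 0.84)]
side foot_wood_end [([571.0, 260.0, 66.0], 0.61)]
side foot_brass_end [([568.0, 162.0, 60.0], 0.85)]
side foot [([574.0, 212.0, 66.0], 0.61)]
side stand [([571.0, 210.0, 2.0], 0.92)]
side jig [([578.0, -245.0, -1.0], 0.56)]
side groove_mid [([597.0, -312.0, 54.0], 0.94), ([340.0, 221.0, 1.0], 0.32)]
side plate_edge [([583.0, -246.0, 129.0], 0.92)]
side stop [([562.0, -127.0, 87.0], 0.92)]
side mallet [([344.0, 220.0, -1.0], 0.88), ([756.0, -142.0, 2.0], 0.54)]
side screwdriver [([381.0, -130.0, 2.0], 0.9), ([565.0, -127.0, 89.0], 0.67)]
side tack_jar [([753.0, 156.0, -1.0], 0.6)]
side glue_can [([758.0, -144.0, 1.0], 0.81), ([750.0, 156.0, -4.0], 0.19)]
side spool [([577.0, -2.0, 1.0], 0.82), ([751.0, 155.0, -2.0], 0.27)]
side spare_foot [([758.0, 43.0, 0.0], 0.92)]
side tape_roll [([353.0, -304.0, 3.0], 0.74)]
```

View pics/top.png

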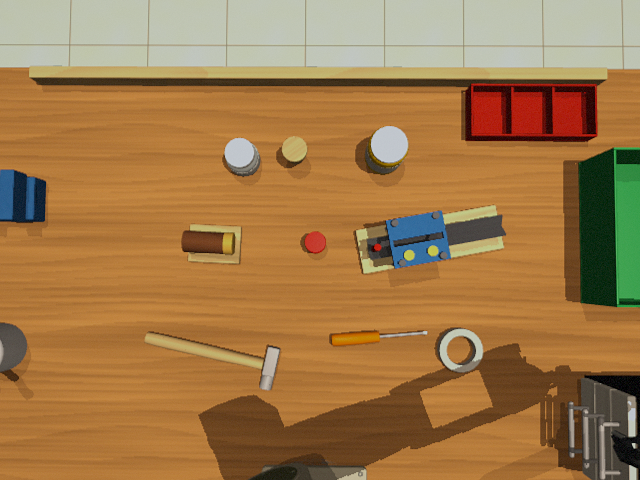

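View pics/side.png

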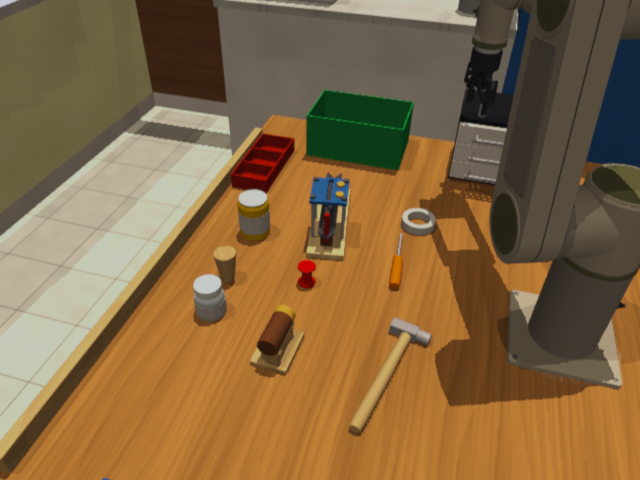

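```bash
python3 - <<'E'
from h import *
P=cloud("top",np.load("top.npy"))
ok=np.load("top.npy")>0
# foot: points near (570,215), z>70
def axis(m,lab):
    Q=P[m];xy=Q[:,:2];c=xy.mean(0);w,V=np.linalg.eigh(np.cov((xy-c).T));d=V[:,1]
    if d[1]<0:d=-d
    t=(xy-c)@d;n=np.array([-d[1],d[0]]);s=(xy-c)@n
    mid=c+d*(np.percentile(t,1)+np.percentile(t,99))/2+n*(np.percentile(s,1)+np.percentile(s,99))/2
    print(lab,m.sum(),c,mid,"heading",np.degrees(np.arctan2(d[1],d[0])),np.percentile(t,[1,99]),np.percentile(s,[1,99]),np.percentile(Q[:,2],[2,50,98]))
r=np.hypot(P[...,0]-570,P[...,1]-215)
axis(ok&(r<65)&(P[...,2]>74),"foot")
axis(ok&(r<65)&(P[...,2]>82),"foothi")
# jig
j=ok&(np.abs(P[...,0]-580)<90)&(np.abs(P[...,1]+244)<175)
axis(j&(P[...,2]>131)&(P[...,2]<145),"plate")
axis(j&(P[...,2]>10)&(P[...,2]<24),"base")
axis(j&(P[...,2]>55)&(P[...,2]<80)&(P[...,1]<-255),"angle")
E
```

```text
foot 1005 [570.91457847 216.19180678] [571.25641708 216.95315241] heading 87.80991192887191 [-48.71690732  50.26461299] [-19.9535135   19.32852524] [74.75754278 83.82819312 89.84839089]
foothi 656 [571.01089997 216.46927218] [571.45589164 217.16825524] heading 87.06143279244489 [-48.66987283  50.11162591] [-15.89201789  15.07487182] [82.16416634 85.51903164 90.1061319 ]
plate 2240 [ 576.19364982 -190.42637408] [ 574.94001557 -190.72178994] heading 102.92850704303208 [-53.06186341  53.04697318] [-44.18808035  46.76397935] [136.06780868 140.4072084  144.43155474]
base 2152 [ 582.6068811  -238.00215511] [ 583.71120941 -235.47210805] heading 100.53655375606613 [-145.88492204  150.45581399] [-47.96905577  44.8723376 ] [13.45980654 18.16226266 22.4545478 ]
angle 1180 [ 599.26441557 -317.62605645] [ 599.17043186 -317.72732996] heading 100.66745476464617 [-56.53533319  56.37108093] [-21.02156657  21.24377872] [56.22501516 66.79591667 75.23974964]
```

The top view shows the foot lying at px (208,243) with its wooden end to the left (+y). The jig is at px (430,240), with its pin at (377,247) and the open groove to the right. The side view agrees. The brass band faces −y, so the foot only needs a turn of about 13°.

```bash
cat >> h.py <<'E'
YJ=100.6; O=np.array([584.3,-242.0]); U=np.array([np.cos(np.radians(YJ)),np.sin(np.radians(YJ))])
def jig(x,z,y=0): return np.r_[O+U*x+np.array([-U[1],U[0]])*y,z]
def down(yaw,tilt=0): return Ro.from_euler('xyz',[180,0,yaw],degrees=True)*Ro.from_rotvec([0,np.radians(tilt),0])
def plan(p,R,n):
    s=sense();r0=Ro.from_euler('xyz',s["tcp_rot"],degrees=True);p0=np.array(s["tool_pos"])
    w=(r0.inv()*R).as_rotvec()/n
    out=[]
    for i in range(n):
        ri=r0*Ro.from_rotvec(w*i)
        out.append(np.round(np.r_[ri.inv().apply((p-p0)/n),0,0,0],1).tolist()[:3]+np.round(w,4).tolist())
    for i in range(0,n,5): print(out[i:i+5])
def st():
    s=sense();print({k:np.round(s[k],1).tolist() for k in ["time","joint_pos","tool_pos","tcp_rot","ft_force","finger_gap","grip_force"]})
    x=np.array(s["tool_pos"][:2])-O;print("jig xy",np.round([x@U,x@[-U[1],U[0]]],1))
E
python3 -c "
from h import *
plan(np.array([571,215,200]),down(87.5),15)"
```

```text
[[40.5, -36.1, 2.1, -0.0, -0.0, -0.0714], [43.0, -33.1, 2.1, -0.0, -0.0, -0.0714], [45.2, -29.9, 2.1, -0.0, -0.0, -0.0714], [47.2, -26.6, 2.1, -0.0, -0.0, -0.0714], [49.0, -23.2, 2.1, -0.0, -0.0, -0.0714]]
[[50.5, -19.7, 2.1, -0.0, -0.0, -0.0714], [51.8, -16.0, 2.1, -0.0, -0.0, -0.0714], [52.8, -12.3, 2.1, -0.0, -0.0, -0.0714], [53.6, -8.5, 2.1, -0.0, -0.0, -0.0714], [54.0, -4.6, 2.1, -0.0, -0.0, -0.0714]]
[[54.2, -0.8, 2.1, -0.0, -0.0, -0.0714], [54.1, 3.1, 2.1, -0.0, -0.0, -0.0714], [53.8, 6.9, 2.1, -0.0, -0.0, -0.0714], [53.1, 10.8, 2.1, -0.0, -0.0, -0.0714], [52.2, 14.5, 2.1, -0.0, -0.0, -0.0714]]
```

Request:
apply_moves(rows=[[40.5,-36,2,0,0,-0.071],[43,-33,2,0,0,-0.071],[45,-30,2,0,0,-0.071],[47,-26.5,2,0,0,-0.071],[49,-23,2,0,0,-0.071]], fingers=85)

```text
time: 2.22
tool_pos: [367.4, -286.4, 221.4]
tcp_rot: [180.0, -0.0, 46.6]
ft_force: [1.3, 0.0, 0.5]
finger_gap: 85.3
grip_force: 0.0
```

Request:
apply_moves(rows=[[50.5,-19.5,2,0,0,-0.071],[52,-16,2,0,0,-0.071],[53,-12,2,0,0,-0.071],[53.5,-8.5,2,0,0,-0.071],[54,-4.5,2,0,0,-0.071]])

```text
time: 2.85
tool_pos: [470.9, -35.5, 211.6]
tcp_rot: [179.9, -0.0, 67.0]
ft_force: [0.7, -0.1, 0.8]
finger_gap: 85.3
grip_force: 0.0
```

Request:
apply_moves(rows=[[54,-1,2,0,0,-0.071],[54,3,2,0,0,-0.071],[54,7,2,0,0,-0.071],[53,11,2,0,0,-0.071],[52,14.5,2,0,0,-0.071]])

```text
time: 3.48
tool_pos: [573.9, 214.9, 201.3]
tcp_rot: [180.0, -0.0, 87.3]
ft_force: [-0.2, -0.3, 0.4]
finger_gap: 85.0
grip_force: 0.0
```

Request:
apply_moves(rows=[[0,0,0,0,0,0],[0,0,0,0,0,0],[0,0,0,0,0,0],[0,0,0,0,0,0],[0,0,0,0,0,0]])

```text
time: 4.1
tool_pos: [573.4, 212.4, 201.7]
tcp_rot: [180.0, -0.0, 87.1]
ft_force: [0.0, 0.5, 0.0]
finger_gap: 85.0
grip_force: 0.0
```

```bash
python3 - <<'E'
from h import *
st()
p,d=eyes.snapshot("wrist");save("w1",p)
P=cloud("wrist",d);m=models.cut_out("foot","wrist");print([ (x["confidence"],x["pixels"].sum()) for x in m])
for n in ["foot_wood_end","foot_brass_end","foot","stand"]:
    print(n,[(np.round(x["xyz"]).tolist(),round(x["confidence"],2)) for x in models.place_of(n,"wrist")[:2]])
M=m[0]["pixels"]&(d>0)
Q=P[M];Q=Q[(Q[:,2]>60)&(Q[:,2]<95)]
rect=cv2.minAreaRect(Q[:,:2].astype(np.float32));print(rect,np.percentile(Q[:,2],[50,98]))
H=Q[Q[:,2]>80];w,V=np.linalg.eigh(np.cov(H[:,:2].T));print("dir",np.degrees(np.arctan2(V[1,1],V[0,1])),H[:,:2].mean(0),H[:,:2].min(0),H[:,:2].max(0))
E
```

```text
{'time': 4.1, 'joint_pos': [15.5, 10.0, 85.5, -0.0, 84.4, 18.4], 'tool_pos': [573.4, 212.4, 201.7], 'tcp_rot': [180.0, -0.0, 87.1], 'ft_force': [0.0, 0.5, 0.0], 'finger_gap': 85.0, 'grip_force': 0.0}
jig xy [448.6 -72.9]
[(0.86, np.int64(9225))]
foot_wood_end [([570.0, 3.0, 0.0], 0.45)]
foot_brass_end [([570.0, 160.0, 65.0], 0.84), ([345.0, 216.0, 1.0], 0.73)]
foot [([572.0, 216.0, 64.0], 0.55)]
stand [([345.0, 220.0, 2.0], 0.57)]
((570.2303466796875, 215.58201599121094), (100.92222595214844, 44.410308837890625), 87.77362060546875) [83.07275651 86.63542788]
dir 87.53944739900167 [570.48590188 218.43340577] [552.47043448 164.91435057] [588.6950438  266.42082247]
```

View pics/w1.png

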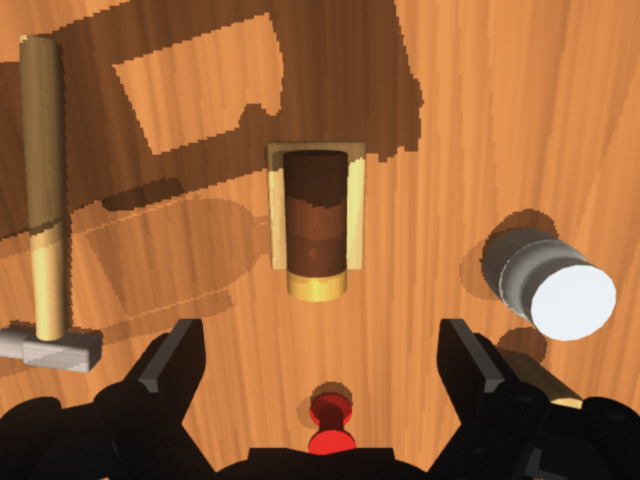

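The wrist view shows the foot centred at px (316,225) in its stand, with the brass band nearest the gripper. The fingers straddle the foot, and the measured centre is (570.5, 215.5). I'm descending now.

Request:
apply_moves(rows=[[1,-1.5,20,0,0,-0.008],[1,-1.5,20,0,0,0],[0,0,20,0,0,0],[0,0,20,0,0,0],[0,0,20,0,0,0]])

```text
time: 5.03
tool_pos: [570.2, 215.1, 99.5]
tcp_rot: [-180.0, 0.0, 87.6]
ft_force: [0.2, 0.3, -0.6]
finger_gap: 85.0
grip_force: 0.0
```

Request:
apply_moves(rows=[[0,0,15,0,0,0],[0,0,15,0,0,0],[0,0,12,0,0,0],[0,0,10,0,0,0],[0,0,0,0,0,0]])

```text
time: 5.65
tool_pos: [569.9, 215.0, 48.4]
tcp_rot: [-179.9, 0.0, 87.7]
ft_force: [0.0, -0.2, -0.2]
finger_gap: 85.5
grip_force: 0.0
```

Request:
apply_moves(rows=[[0,0,0,0,0,0],[0,0,0,0,0,0],[0,0,0,0,0,0],[0,0,0,0,0,0],[0,0,0,0,0,0]])

```text
time: 6.28
tool_pos: [570.5, 215.2, 49.4]
tcp_rot: [180.0, -0.0, 87.7]
ft_force: [-0.6, -0.0, 0.9]
finger_gap: 85.0
grip_force: 0.0
```

Request:
apply_moves(rows=[[0,0,0,0,0,0],[0,0,0,0,0,0],[0,0,0,0,0,0],[0,0,0,0,0,0],[0,0,0,0,0,0]], fingers=30, grip_force=30)

```text
time: 6.9
tool_pos: [570.1, 215.2, 49.4]
tcp_rot: [-180.0, 0.0, 87.7]
ft_force: [-5.0, -1.6, 4.9]
finger_gap: 43.6
grip_force: 30.4
```

Request:
apply_moves(rows=[[0,0,0,0,0,0],[0,0,0,0,0,0],[0,0,0,0,0,0],[0,0,0,0,0,0],[0,0,0,0,0,0]])

```text
time: 7.52
tool_pos: [570.2, 215.2, 49.5]
tcp_rot: [-180.0, 0.0, 87.7]
ft_force: [-4.9, -0.9, 4.9]
finger_gap: 43.0
grip_force: 30.4
```

Request:
apply_moves(rows=[[0,0,-15,0,0,0],[0,0,-30,0,0,0],[0,0,-40,0,0,0],[0,0,-45,0,0,0],[0,0,-40,0,0,0]])

```text
time: 8.15
tool_pos: [570.9, 215.2, 222.0]
tcp_rot: [179.9, -0.0, 87.6]
ft_force: [0.5, -0.0, -1.6]
finger_gap: 43.2
grip_force: 30.8
```

Request:
apply_moves(rows=[[0,0,0,0,0,0],[0,0,0,0,0,0],[0,0,0,0,0,0],[0,0,0,0,0,0],[0,0,0,0,0,0]])

```text
time: 8.78
tool_pos: [570.1, 215.1, 218.4]
tcp_rot: [-179.9, 0.0, 87.7]
ft_force: [-1.7, -0.1, -1.0]
finger_gap: 43.1
grip_force: 31.0
```

```bash
python3 - <<'E'
from h import *
st()
p,d=eyes.snapshot("wrist");P=cloud("wrist",d);m=models.cut_out("foot","wrist")
s=sense();R=Ro.from_euler('xyz',s["tcp_rot"],degrees=True)
for x in m[:1]:
    Q=P[x["pixels"]&(d>0)];T=R.inv().apply(Q-np.array(s["tool_pos"]))
    T=T[np.abs(T[:,1])<30]
    print(x["confidence"],len(T),np.percentile(T,[1,50,99],axis=0).round(1).tolist())
    for a in range(-50,55,15):
        k=np.abs(T[:,0]-a)<7
        if k.sum()>20: print(a,np.percentile(T[k],[2,98],axis=0)[:,1:].round(1).tolist())
plan(jig(-68,225),down(YJ),15)
E
```

```text
{'time': 8.8, 'joint_pos': [15.9, 9.3, 84.6, 0.0, 86.2, 18.2], 'tool_pos': [570.1, 215.1, 218.4], 'tcp_rot': [-179.9, 0.0, 87.7], 'ft_force': [-1.7, -0.1, -1.0], 'finger_gap': 43.1, 'grip_force': 31.0}
jig xy [451.9 -70.1]
0.68 31161 [[-30.9, -19.9, -36.8], [20.3, 0.2, -33.3], [50.7, 20.2, -3.3]]
-35 [[-21.8, -35.5], [21.3, -16.3]]
-20 [[-19.3, -36.6], [19.5, -23.2]]
-5 [[-19.3, -36.7], [19.5, -23.2]]
10 [[-19.1, -36.7], [19.5, -23.4]]
25 [[-19.2, -36.7], [19.5, -23.1]]
40 [[-19.2, -36.7], [19.6, -23.0]]
[[-34.8, 3.2, -0.4, -0.0, 0.0, -0.0151], [-34.9, 2.7, -0.4, -0.0, 0.0, -0.0151], [-34.9, 2.1, -0.4, -0.0, 0.0, -0.0151], [-34.9, 1.6, -0.4, -0.0, 0.0, -0.0151], [-35.0, 1.1, -0.4, -0.0, 0.0, -0.0151]]
[[-35.0, 0.6, -0.4, -0.0, 0.0, -0.0151], [-35.0, 0.0, -0.4, -0.0, 0.0, -0.0151], [-35.0, -0.5, -0.4, -0.0, 0.0, -0.0151], [-35.0, -1.0, -0.4, -0.0, 0.0, -0.0151], [-34.9, -1.5, -0.4, -0.0, 0.0, -0.0151]]
[[-34.9, -2.1, -0.4, -0.0, 0.0, -0.0151], [-34.9, -2.6, -0.4, -0.0, 0.0, -0.0151], [-34.8, -3.1, -0.4, -0.0, 0.0, -0.0151], [-34.8, -3.6, -0.4, -0.0, 0.0, -0.0151], [-34.7, -4.2, -0.4, -0.0, 0.0, -0.0151]]
```

Request:
apply_moves(rows=[[-35,3,0,0,0,-0.015],[-35,2.7,0,0,0,-0.015],[-35,2,0,0,0,-0.015],[-35,1.6,0,0,0,-0.015],[-35,1,0,0,0,-0.015]])

```text
time: 9.5
tool_pos: [578.8, 39.0, 219.4]
tcp_rot: [180.0, -0.0, 92.0]
ft_force: [-0.0, -0.5, -1.2]
finger_gap: 43.2
grip_force: 30.9
```

Request:
apply_moves(rows=[[-35,0.6,0,0,0,-0.015],[-35,0,0,0,0,-0.015],[-35,-0.5,0,0,0,-0.015],[-35,-1,0,0,0,-0.015],[-35,-1.5,0,0,0,-0.015]])

```text
time: 10.12
tool_pos: [587.6, -135.9, 219.3]
tcp_rot: [180.0, 0.0, 96.3]
ft_force: [0.6, -0.1, -0.7]
finger_gap: 43.1
grip_force: 30.9
```

Request:
apply_moves(rows=[[-35,-2,0,0,0,-0.015],[-35,-2.6,0,0,0,-0.015],[-35,-3,0,0,0,-0.015],[-35,-3.6,0,0,0,-0.015],[-34,-4,0,0,0,-0.015]])

```text
time: 10.75
tool_pos: [596.6, -310.5, 219.2]
tcp_rot: [-180.0, -0.0, 100.6]
ft_force: [-0.2, -0.1, -1.4]
finger_gap: 42.9
grip_force: 30.9
```

Request:
apply_moves(rows=[[0,0,0,0,0,0],[0,0,0,0,0,0],[0,0,0,0,0,0],[0,0,0,0,0,0],[0,0,0,0,0,0]])

```text
time: 11.38
tool_pos: [596.8, -308.7, 219.4]
tcp_rot: [180.0, 0.0, 100.6]
ft_force: [0.1, -0.5, -2.2]
finger_gap: 43.0
grip_force: 30.9
```

```bash
python3 - <<'E'
from h import *
st()
p,d=eyes.snapshot("wrist");save("w2",p);P=cloud("wrist",d)
for n in ["plate_edge","stop","groove_mid"]:
    print(n,[(np.round(x["xyz"]).tolist(),round(x["confidence"],2)) for x in models.place_of(n,"wrist")[:2]])
D=P[...,:2]-O;X=D@U;Y=D@np.array([-U[1],U[0]]);Z=P[...,2];ok=(d>0)&(np.abs(X)<180)&(np.abs(Y)<80)
k=ok&(Z>135)&(Z<144)&(X>-20)
print("plate",k.sum(),np.percentile(X[k],[1,99]),np.percentile(Y[k],[1,99]))
r=cv2.minAreaRect(np.c_[X[k],Y[k]].astype(np.float32));print(r)
k=ok&(Z>10)&(Z<24);print("base Y",np.percentile(Y[k],[1,99]),np.percentile(X[k],[1,99]))
p,d=eyes.snapshot("side");save("s2",p[120:330,220:460].repeat(3,0).repeat(3,1)[:600,:])
E
```

```text
{'time': 11.4, 'joint_pos': [-31.7, 18.9, 73.4, 0.0, 87.8, -42.3], 'tool_pos': [596.8, -308.7, 219.4], 'tcp_rot': [180.0, 0.0, 100.6], 'ft_force': [0.1, -0.5, -2.2], 'finger_gap': 43.0, 'grip_force': 30.9}
jig xy [-67.8  -0. ]
plate_edge [([584.0, -246.0, 130.0], 0.97)]
stop []
groove_mid []
plate 20179 [-3.11808181 62.07959853] [-43.97010725  46.05940664]
((29.613574981689453, 1.1143684387207031), (92.289306640625, 66.66913604736328), 89.9415512084961)
base Y [-45.50566192  47.41719707] [-59.44758632 -12.62974848]
```

View pics/w2.png

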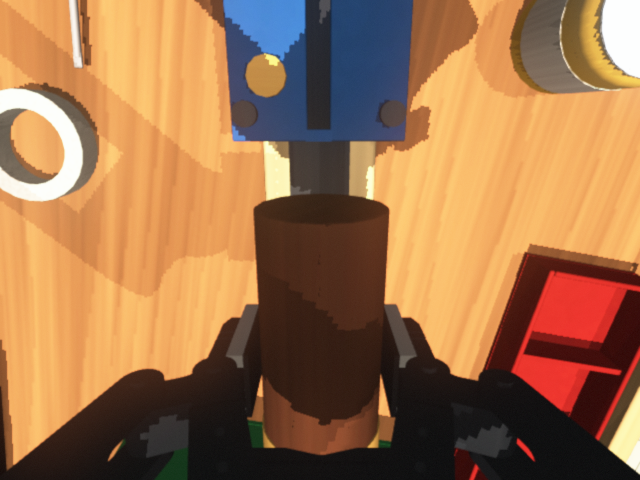

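The wrist view shows the foot in line with the groove: its wooden end is at px (322,210), the plate edge is at row 138, and the dark steel angle is at columns 290–350. The foot is about 1 mm off laterally, so I'll correct that while descending.

Request:
apply_moves(rows=[[-2,-1,15,0,0,0],[-2,0,30,0,0,0],[0,0,35,0,0,0],[0,0,30,0,0,0],[0,0,20,0,0,0]])

```text
time: 12.25
tool_pos: [595.0, -312.8, 86.1]
tcp_rot: [-179.9, -0.1, 100.5]
ft_force: [-0.4, 0.1, -0.9]
finger_gap: 42.9
grip_force: 30.9
```

Request:
apply_moves(rows=[[0,0,5,0,0,0],[0,0,5,0,0,0],[0,0,3,0,0,0],[0,0,0,0,0,0],[0,0,0,0,0,0]])

```text
time: 12.88
tool_pos: [596.7, -313.6, 77.0]
tcp_rot: [180.0, 0.0, 100.5]
ft_force: [0.5, -0.7, -1.1]
finger_gap: 43.6
grip_force: 31.0
```

Request:
apply_moves(rows=[[0,0,1,0,0,0],[0,0,1,0,0,0],[0,0,0,0,0,0],[0,0,0,0,0,0],[0,0,0,0,0,0]])

```text
time: 13.5
tool_pos: [596.4, -313.4, 74.3]
tcp_rot: [-180.0, -0.0, 100.5]
ft_force: [0.2, 0.2, -0.6]
finger_gap: 42.7
grip_force: 31.0
```

Request:
apply_moves(rows=[[0,0,1,0,0,0],[0,0,0.5,0,0,0],[0,0,0,0,0,0],[0,0,0,0,0,0],[0,0,0,0,0,0]])

```text
time: 14.12
tool_pos: [596.4, -313.4, 72.8]
tcp_rot: [180.0, 0.0, 100.5]
ft_force: [0.3, 0.4, -1.7]
finger_gap: 43.0
grip_force: 31.0
```

Request:
apply_moves(rows=[[0,0,0.5,0,0,0],[0,0,0.5,0,0,0],[0,0,0,0,0,0],[0,0,0,0,0,0],[0,0,0,0,0,0]])

```text
time: 14.75
tool_pos: [596.4, -313.4, 71.8]
tcp_rot: [180.0, 0.0, 100.5]
ft_force: [-0.6, 0.7, -2.3]
finger_gap: 42.9
grip_force: 31.0
```

Request:
apply_moves(rows=[[0,0,0.5,0,0,0],[0,0,0.5,0,0,0],[0,0,0,0,0,0],[0,0,0,0,0,0],[0,0,0,0,0,0]])

```text
time: 15.38
tool_pos: [596.6, -313.5, 71.6]
tcp_rot: [180.0, 0.0, 100.6]
ft_force: [-2.0, 1.8, 5.2]
finger_gap: 43.0
grip_force: 31.6
```

```bash
python3 - <<'E'
from h import *
st()
p,d=eyes.snapshot("side");save("s3",cv2.resize(p[140:280,270:390],None,fx=4,fy=4))
E
```

```text
{'time': 15.4, 'joint_pos': [-32.1, 25.4, 81.0, -0.0, 73.6, -42.6], 'tool_pos': [596.6, -313.5, 71.6], 'tcp_rot': [180.0, 0.0, 100.6], 'ft_force': [-2.0, 1.8, 5.2], 'finger_gap': 43.0, 'grip_force': 31.6}
jig xy [-72.5   1. ]
```

View pics/s3.png

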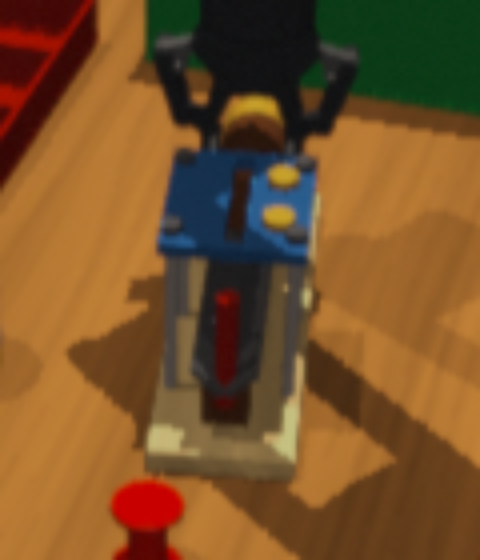

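The side view shows the foot (brown with brass top, px (250,120)) between the fingers, in line behind the plate. A contact force of 5 N at z = 71.6 matches a seated foot, so I'll release and rise.

Request:
apply_moves(rows=[[0,0,0,0,0,0],[0,0,0,0,0,0],[0,0,0,0,0,0],[0,0,0,0,0,0],[0,0,0,0,0,0]], fingers=80)

```text
time: 16.05
tool_pos: [596.4, -313.4, 70.7]
tcp_rot: [180.0, -0.0, 100.5]
ft_force: [-0.2, -0.1, 0.5]
finger_gap: 80.0
grip_force: 0.0
```

Request:
apply_moves(rows=[[0,0,-5,0,0,0],[0,0,-15,0,0,0],[0,0,-30,0,0,0],[0,0,-35,0,0,0],[0,0,-35,0,0,0]])

```text
time: 16.68
tool_pos: [596.6, -313.5, 193.5]
tcp_rot: [179.9, 0.1, 100.5]
ft_force: [-0.3, -0.4, 0.4]
finger_gap: 80.4
grip_force: 0.0
```

Request:
apply_moves(rows=[[-5,0,0,0,0,0],[-20,0,0,0,0,0],[-20,0,0,0,0,0],[-20,0,0,0,0,0],[-5,0,0,0,0,0]], fingers=0)

```text
time: 17.3
tool_pos: [608.8, -383.2, 190.1]
tcp_rot: [-180.0, -0.0, 100.5]
ft_force: [0.4, -0.3, -0.6]
finger_gap: -0.0
grip_force: 0.0
```

Request:
apply_moves(rows=[[0,0,0,0,0,0],[0,0,0,0,0,0],[0,0,0,0,0,0],[0,0,0,0,0,0],[0,0,0,0,0,0]])

```text
time: 17.92
tool_pos: [609.2, -382.0, 190.9]
tcp_rot: [180.0, 0.0, 100.6]
ft_force: [-0.7, -0.7, 0.3]
finger_gap: -0.0
grip_force: 0.0
```

```bash
sed -i 's/^YJ=.*$/&\nO=O-1.0*U+1.0*np.array([-U[1],U[0]])/' h.py; python3 - <<'E'
from h import *
st()
p,d=eyes.snapshot("wrist");save("w3",p);P=cloud("wrist",d)
for n in ["foot_wood_end","foot_brass_end","foot"]:
    print(n,[(np.round(x["xyz"]).tolist(),round(x["confidence"],2)) for x in models.place_of(n,"wrist")[:2]])
m=models.cut_out("foot","wrist")
D=P[...,:2]-O;X=D@U;Y=D@np.array([-U[1],U[0]]);Z=P[...,2]
for x in m[:1]:
    k=x["pixels"]&(d>0)&(Z>80);print(x["confidence"],k.sum(),[np.percentile(a[k],[1,50,99]).round(1).tolist() for a in (X,Y,Z)])
g=(d>0)&(np.abs(Y)<25)&(Z>85)&(Z<118);print([np.percentile(a[g],[1,50,99]).round(1).tolist() for a in (X,Y,Z)])
E
```

```text
{'time': 17.9, 'joint_pos': [-36.2, 27.1, 66.0, 0.0, 86.9, -46.7], 'tool_pos': [609.2, -382.0, 190.9], 'tcp_rot': [180.0, 0.0, 100.6], 'ft_force': [-0.7, -0.7, 0.3], 'finger_gap': -0.0, 'grip_force': 0.0}
jig xy [-141.2    0.2]
foot_wood_end [([586.0, -266.0, 85.0], 0.82)]
foot_brass_end [([607.0, -365.0, 90.0], 0.79)]
foot [([602.0, -316.0, 87.0], 0.8)]
0.92 14373 [[-120.2, -66.4, -22.3], [-21.3, -0.3, 21.0], [88.7, 105.4, 109.0]]
[[-120.2, -66.4, -22.3], [-21.4, -0.3, 21.0], [88.6, 105.4, 109.0]]
```

View pics/w3.png

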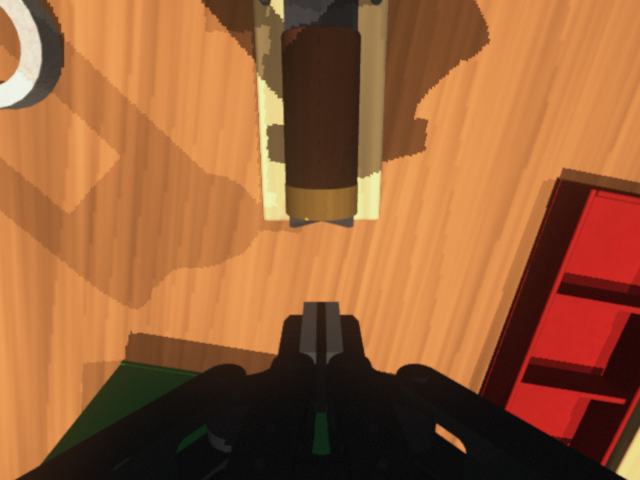

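The wrist view shows the foot seated in the groove: its brass end is at px (320,205), its wooden end at (320,30), and its top is at 108–109 mm. Brass end is at jig x ≈ −121. Next I'll approach for the push.

```bash
python3 - <<'E'
from h import *
P=cloud("top",np.load("top.npy"))
b=P[150:305,585:638].reshape(-1,3);print("box",np.percentile(b,[1,50,99],axis=0).round().tolist())
plan(jig(-150,150),down(YJ,30),5)
E
```

```text
box [[456.0, -678.0, -0.0], [607.0, -559.0, 55.0], [767.0, -556.0, 142.0]]
[[-1.7, 0.1, 8.2, 0.0001, 0.1047, -0.0002], [-2.6, 0.1, 7.9, 0.0001, 0.1047, -0.0002], [-3.4, 0.1, 7.6, 0.0001, 0.1047, -0.0002], [-4.2, 0.1, 7.2, 0.0001, 0.1047, -0.0002], [-4.9, 0.1, 6.8, 0.0001, 0.1047, -0.0002]]
```

Request:
apply_moves(rows=[[-2,0,8,0,0.105,0],[-2.5,0,8,0,0.105,0],[-3.5,0,7.5,0,0.105,0],[-4,0,7,0,0.105,0],[-5,0,7,0,0.105,0]])

```text
time: 18.8
tool_pos: [610.9, -391.3, 150.5]
tcp_rot: [179.9, -30.2, 100.6]
ft_force: [0.3, -0.4, 0.4]
finger_gap: -0.2
grip_force: 0.0
```

Request:
apply_moves(rows=[[0,0,0,0,0,0],[0,0,0,0,0,0],[0,0,0,0,0,0],[0,0,0,0,0,0],[0,0,0,0,0,0]])

```text
time: 19.42
tool_pos: [611.2, -390.7, 151.8]
tcp_rot: [179.9, -30.0, 100.6]
ft_force: [-0.1, -1.1, 0.8]
finger_gap: -0.2
grip_force: 0.0
```

```bash
python3 - <<'E'
from h import *
st()
plan(jig(-148,87),down(YJ,30),5)
E
```

```text
{'time': 19.4, 'joint_pos': [-44.9, 55.7, 34.0, 18.2, 114.6, -51.4], 'tool_pos': [611.2, -390.7, 151.8], 'tcp_rot': [179.9, -30.0, 100.6], 'ft_force': [-0.1, -1.1, 0.8], 'finger_gap': -0.2, 'grip_force': 0.0}
jig xy [-1.501e+02 -1.000e-01]
[[-6.1, -0.0, 11.4, 0.0002, 0.0001, 0.0], [-6.1, -0.0, 11.4, 0.0002, 0.0001, 0.0], [-6.1, -0.0, 11.4, 0.0002, 0.0001, 0.0], [-6.1, -0.0, 11.4, 0.0002, 0.0001, 0.0], [-6.1, -0.0, 11.4, 0.0002, 0.0001, 0.0]]
```

Request:
apply_moves(rows=[[-6,0,11.5,0,0,0],[-6,0,11.5,0,0,0],[-6,0,11.5,0,0,0],[-6,0,11.5,0,0,0],[-6,0,11.5,0,0,0]])

```text
time: 20.05
tool_pos: [610.1, -387.9, 84.1]
tcp_rot: [-180.0, -30.1, 100.5]
ft_force: [0.7, 0.0, 0.4]
finger_gap: -0.0
grip_force: 0.0
```

Request:
apply_moves(rows=[[2.6,0,1.5,0,0,0],[2.6,0,1.5,0,0,0],[2.6,0,1.5,0,0,0],[2.6,0,1.5,0,0,0],[2.6,0,1.5,0,0,0]])

```text
time: 20.68
tool_pos: [607.7, -373.2, 85.8]
tcp_rot: [180.0, -30.1, 100.6]
ft_force: [-1.1, -1.0, 0.5]
finger_gap: 0.1
grip_force: 0.0
```

```bash
python3 -c "
from h import *
st()"
```

```text
{'time': 20.7, 'joint_pos': [-44.2, 55.1, 41.7, 17.6, 107.6, -53.1], 'tool_pos': [607.7, -373.2, 85.8], 'tcp_rot': [180.0, -30.1, 100.6], 'ft_force': [-1.1, -1.0, 0.5], 'finger_gap': 0.1, 'grip_force': 0.0}
jig xy [-132.3    0.2]
```

Request:
apply_moves(rows=[[1.7,0,1,0,0,0],[1.7,0,1,0,0,0],[2.6,0,1.5,0,0,0],[2.6,0,1.5,0,0,0],[2.6,0,1.5,0,0,0]])

```text
time: 21.3
tool_pos: [605.1, -360.5, 85.5]
tcp_rot: [180.0, -30.1, 100.5]
ft_force: [-0.3, -1.3, -0.4]
finger_gap: 0.1
grip_force: 0.9
```

Request:
apply_moves(rows=[[2.6,0,1.5,0,0,0],[2.6,0,1.5,0,0,0],[2.6,0,1.5,0,0,0],[2.6,0,1.5,0,0,0],[2.6,0,1.5,0,0,0]])

```text
time: 21.92
tool_pos: [602.4, -345.7, 85.4]
tcp_rot: [180.0, -30.1, 100.5]
ft_force: [1.1, -0.7, 0.3]
finger_gap: -0.2
grip_force: 0.9
```

```bash
python3 - <<'E'
from h import *
st()
p,d=eyes.snapshot("top")
P=cloud("top",d)
for n in ["foot_brass_end","foot"]:
    for x in models.place_of(n,"top")[:2]:
        D=np.array(x["xyz"][:2])-O;print(n,np.round([D@U,D@[-U[1],U[0]],x["xyz"][2],x["confidence"]],2))
p,d=eyes.snapshot("side");save("s4",cv2.resize(p[80:280,240:480],None,fx=3,fy=3))
E
```

```text
{'time': 21.9, 'joint_pos': [-43.1, 51.0, 48.2, 17.9, 105.1, -52.7], 'tool_pos': [602.4, -345.7, 85.4], 'tcp_rot': [180.0, -30.1, 100.5], 'ft_force': [1.1, -0.7, 0.3], 'finger_gap': -0.2, 'grip_force': 0.9}
jig xy [-104.2    0.3]
foot_brass_end [-93.26  -0.76  84.7    0.64]
foot_brass_end [ 1.23 -0.84  2.1   0.21]
foot [-42.87   0.5   85.7    0.85]
```

View pics/s4.png

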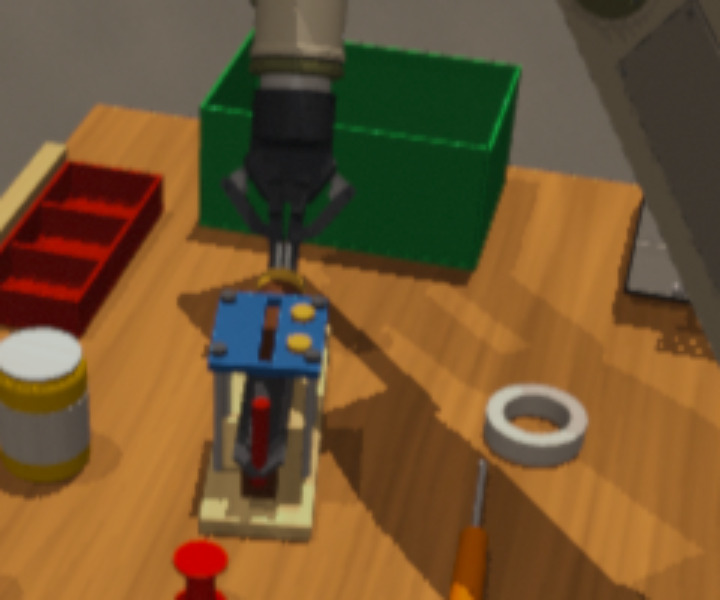

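The foot is sliding under the plate: its brown body shows in the slot at px (270,330), and the brass end at (282,278) is against the fingers. I'll continue.

Request:
apply_moves(rows=[[2.6,0,1.5,0,0,0],[2.6,0,1.5,0,0,0],[2.6,0,1.5,0,0,0],[2.6,0,1.5,0,0,0],[2.6,0,1.5,0,0,0]])

```text
time: 22.75
tool_pos: [599.6, -330.8, 85.4]
tcp_rot: [-180.0, -30.1, 100.5]
ft_force: [0.7, -0.2, -0.8]
finger_gap: 0.3
grip_force: 0.5
```

Request:
apply_moves(rows=[[2.6,0,1.5,0,0,0],[2.6,0,1.5,0,0,0],[2.6,0,1.5,0,0,0],[2.6,0,1.5,0,0,0],[2.6,0,1.5,0,0,0]])

```text
time: 23.38
tool_pos: [596.9, -316.2, 85.5]
tcp_rot: [180.0, -30.1, 100.5]
ft_force: [-0.5, -1.7, 0.0]
finger_gap: -0.1
grip_force: 0.5
```

Request:
apply_moves(rows=[[2.6,0,1.5,0,0,0],[2.6,0,1.5,0,0,0],[2.6,0,1.5,0,0,0],[2.6,0,1.5,0,0,0],[1.7,0,1,0,0,0]])

```text
time: 24.0
tool_pos: [594.3, -302.4, 85.5]
tcp_rot: [-180.0, -30.1, 100.5]
ft_force: [0.2, -0.8, -0.3]
finger_gap: 0.1
grip_force: 0.5
```

Request:
apply_moves(rows=[[-4.3,0,-2.5,0,0,0],[-4.3,0,-2.5,0,0,0],[-4.3,0,-2.5,0,0,0],[0,0,0,0,0,0],[0,0,0,0,0,0]])

```text
time: 24.62
tool_pos: [597.1, -317.3, 85.4]
tcp_rot: [-180.0, -30.1, 100.5]
ft_force: [0.8, -0.6, -0.2]
finger_gap: 0.2
grip_force: 0.0
```

```bash
python3 - <<'E'
from h import *
st()
plan(jig(-75,88),down(YJ,57),5)
E
```

```text
{'time': 24.6, 'joint_pos': [-41.9, 47.1, 54.1, 18.3, 102.8, -52.2], 'tool_pos': [597.1, -317.3, 85.4], 'tcp_rot': [-180.0, -30.1, 100.5], 'ft_force': [0.8, -0.6, -0.2], 'finger_gap': 0.2, 'grip_force': 0.0}
jig xy [-75.3   0.3]
[[0.3, 0.1, -0.4, 0.0001, 0.0939, -0.0002], [0.4, 0.1, -0.4, 0.0001, 0.0939, -0.0002], [0.4, 0.1, -0.3, 0.0001, 0.0939, -0.0002], [0.4, 0.1, -0.3, 0.0001, 0.0939, -0.0002], [0.5, 0.1, -0.3, 0.0001, 0.0939, -0.0002]]
```

Request:
apply_moves(rows=[[0.3,0,-0.4,0,0.094,0],[0.4,0,-0.4,0,0.094,0],[0.4,0,-0.3,0,0.094,0],[0.4,0,-0.3,0,0.094,0],[0.4,0,-0.3,0,0.094,0]])

```text
time: 25.25
tool_pos: [597.0, -317.0, 88.5]
tcp_rot: [180.0, -57.1, 100.6]
ft_force: [1.0, 0.6, 0.8]
finger_gap: -0.1
grip_force: 0.0
```

Request:
apply_moves(rows=[[0,0,0,0,0,0],[0,0,0,0,0,0],[0,0,0,0,0,0],[0,0,0,0,0,0],[0,0,0,0,0,0]])

```text
time: 25.88
tool_pos: [597.4, -317.0, 89.3]
tcp_rot: [179.9, -56.9, 100.6]
ft_force: [0.5, -0.2, 0.7]
finger_gap: 0.1
grip_force: 0.0
```

```bash
python3 - <<'E'
from h import *
st()
plan(jig(-55,87),down(YJ,57),5)
E
```

```text
{'time': 25.9, 'joint_pos': [-46.7, 74.5, 22.5, 35.9, 129.2, -46.1], 'tool_pos': [597.4, -317.0, 89.3], 'tcp_rot': [179.9, -56.9, 100.6], 'ft_force': [0.5, -0.2, 0.7], 'finger_gap': 0.1, 'grip_force': 0.0}
jig xy [-75.1  -0.1]
[[1.8, -0.0, 3.6, 0.0002, 0.0003, 0.0001], [1.8, -0.0, 3.6, 0.0002, 0.0003, 0.0001], [1.8, -0.0, 3.6, 0.0002, 0.0003, 0.0001], [1.8, -0.0, 3.6, 0.0002, 0.0003, 0.0001], [1.8, -0.0, 3.6, 0.0002, 0.0003, 0.0001]]
```

Request:
apply_moves(rows=[[1.6,0,3.2,0,0,0],[1.6,0,3.2,0,0,0],[1.6,0,3.2,0,0,0],[1.6,0,3.2,0,0,0],[1.6,0,2.5,0,0,0]])

```text
time: 26.5
tool_pos: [593.8, -299.7, 86.4]
tcp_rot: [-180.0, -57.0, 100.5]
ft_force: [0.1, -0.3, 0.1]
finger_gap: 0.1
grip_force: 0.0
```

Request:
apply_moves(rows=[[1.6,0,2.5,0,0,0],[1.6,0,2.5,0,0,0],[1.6,0,2.5,0,0,0],[1.6,0,2.5,0,0,0],[1.6,0,2.5,0,0,0]])

```text
time: 27.12
tool_pos: [591.1, -285.3, 86.4]
tcp_rot: [180.0, -57.0, 100.5]
ft_force: [0.4, -1.1, 0.2]
finger_gap: -0.2
grip_force: 0.9
```

Request:
apply_moves(rows=[[1.6,0,2.5,0,0,0],[1.6,0,2.5,0,0,0],[1.6,0,2.5,0,0,0],[1.6,0,2.5,0,0,0],[1.6,0,2.5,0,0,0]])

```text
time: 27.75
tool_pos: [588.4, -270.7, 86.3]
tcp_rot: [180.0, -57.0, 100.5]
ft_force: [-0.1, -2.5, 0.7]
finger_gap: -0.3
grip_force: 1.3
```

```bash
python3 - <<'E'
from h import *
st()
p,d=eyes.snapshot("top")
for c in ["top","side"]:
  if c=="side": p,d=eyes.snapshot("side")
  for n in ["foot_wood_end","foot_brass_end","foot"]:
    for x in models.place_of(n,c)[:1]:
        D=np.array(x["xyz"][:2])-O;print(c,n,np.round([D@U,D@[-U[1],U[0]],x["xyz"][2],x["confidence"]],2))
E
```

```text
{'time': 27.8, 'joint_pos': [-45.0, 65.3, 38.0, 34.6, 123.2, -48.8], 'tool_pos': [588.4, -270.7, 86.3], 'tcp_rot': [180.0, -57.0, 100.5], 'ft_force': [-0.1, -2.5, 0.7], 'finger_gap': -0.3, 'grip_force': 1.3}
jig xy [-28.    0.2]
top foot_wood_end [79.23  4.4  89.    0.91]
top foot_brass_end [-22.8   -2.04  82.8    0.55]
top foot [27.51 -0.67 82.7   0.85]
side foot_wood_end [75.59  2.34 84.9   0.54]
side foot_brass_end [-24.74   1.17  84.     0.83]
side foot [24.77 -4.43 86.2   0.79]
```

Request:
apply_moves(rows=[[1.6,0,2.5,0,0,0],[1.6,0,2.5,0,0,0],[1.6,0,2.5,0,0,0],[1.6,0,2.5,0,0,0],[1.6,0,2.5,0,0,0]])

```text
time: 28.78
tool_pos: [585.7, -256.0, 86.2]
tcp_rot: [180.0, -57.0, 100.5]
ft_force: [-0.1, -1.1, -1.6]
finger_gap: -0.1
grip_force: 0.5
```

Request:
apply_moves(rows=[[1.6,0,2.5,0,0,0],[1.6,0,2.5,0,0,0],[1.6,0,2.5,0,0,0],[1.6,0,2.5,0,0,0],[1.6,0,2.5,0,0,0]])

```text
time: 29.4
tool_pos: [583.0, -241.5, 86.1]
tcp_rot: [-180.0, -57.0, 100.5]
ft_force: [-0.1, -1.5, 0.7]
finger_gap: 0.3
grip_force: 0.6
```

Request:
apply_moves(rows=[[0.8,0,1.3,0,0,0],[0.8,0,1.3,0,0,0],[0.8,0,1.3,0,0,0],[0.8,0,1.3,0,0,0],[0.5,0,0.8,0,0,0]])

```text
time: 30.02
tool_pos: [581.7, -234.7, 86.0]
tcp_rot: [180.0, -57.0, 100.5]
ft_force: [-0.9, -1.4, 1.2]
finger_gap: 0.3
grip_force: 0.9
```

Request:
apply_moves(rows=[[0.3,0,0.5,0,0,0],[0.3,0,0.5,0,0,0],[0.3,0,0.5,0,0,0],[0.3,0,0.5,0,0,0],[0.3,0,0.5,0,0,0]])

```text
time: 30.65
tool_pos: [581.2, -231.9, 85.9]
tcp_rot: [180.0, -57.0, 100.5]
ft_force: [-0.6, -3.1, 1.9]
finger_gap: -0.3
grip_force: 1.5
```

Request:
apply_moves(rows=[[0.2,0,0.3,0,0,0],[0.2,0,0.3,0,0,0],[0.2,0,0.3,0,0,0],[0.2,0,0.3,0,0,0],[0.2,0,0.3,0,0,0]])

```text
time: 31.28
tool_pos: [580.9, -230.1, 85.8]
tcp_rot: [180.0, -57.0, 100.5]
ft_force: [-0.0, -2.9, 2.0]
finger_gap: 0.2
grip_force: 1.8
```

```bash
python3 - <<'E'
from h import *
st()
for c in ["top","side"]:
  p,d=eyes.snapshot(c)
  for n in ["foot_wood_end","foot_brass_end","foot"]:
    for x in models.place_of(n,c)[:1]:
        D=np.array(x["xyz"][:2])-O;print(c,n,np.round([D@U,D@[-U[1],U[0]],x["xyz"][2],x["confidence"]],2))
save("s5",cv2.resize(p[140:280,270:390],None,fx=4,fy=4))
E
```

```text
{'time': 31.3, 'joint_pos': [-43.4, 59.2, 48.0, 34.4, 119.1, -49.9], 'tool_pos': [580.9, -230.1, 85.8], 'tcp_rot': [180.0, -57.0, 100.5], 'ft_force': [-0.0, -2.9, 2.0], 'finger_gap': 0.2, 'grip_force': 1.8}
jig xy [13.3  0.2]
top foot_wood_end [120.25   0.69  90.     0.87]
top foot_brass_end [19.1  -1.03 85.1   0.77]
top foot [66.76 -0.79 83.6   0.73]
side foot_wood_end [1.1616e+02 3.0000e-02 8.7000e+01 6.6000e-01]
side foot_brass_end [15.66  1.24 81.6   0.75]
side foot [63.05 -4.88 86.7   0.77]
```

View pics/s5.png

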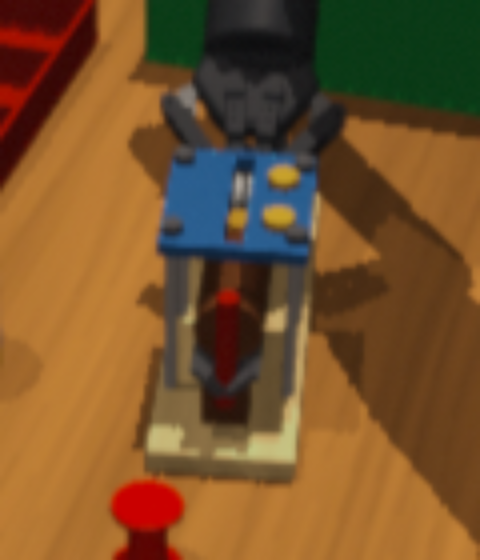

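The side view shows the wooden end close behind the red pin at px (228,330), and the finger on the brass end showing in the slot at (238,215). The force is still about 3 N, which is sliding friction. I'll advance slowly until it rises.

Request:
apply_moves(rows=[[0.2,0,0.3,0,0,0],[0.2,0,0.3,0,0,0],[0.2,0,0.3,0,0,0],[0.2,0,0.3,0,0,0],[0,0,0,0,0,0]])

```text
time: 32.3
tool_pos: [580.6, -228.6, 85.9]
tcp_rot: [-180.0, -57.0, 100.5]
ft_force: [0.0, -3.7, 2.6]
finger_gap: -0.2
grip_force: 1.8
```

Request:
apply_moves(rows=[[0.2,0,0.3,0,0,0],[0.2,0,0.3,0,0,0],[0.2,0,0.3,0,0,0],[0.2,0,0.3,0,0,0],[0,0,0,0,0,0]])

```text
time: 32.92
tool_pos: [580.5, -228.2, 85.9]
tcp_rot: [180.0, -56.9, 100.5]
ft_force: [1.7, -7.8, 2.9]
finger_gap: 0.4
grip_force: 4.4
```

Request:
apply_moves(rows=[[0.2,0,0.3,0,0,0],[0.2,0,0.3,0,0,0],[0,0,0,0,0,0],[0,0,0,0,0,0],[0,0,0,0,0,0]])

```text
time: 33.55
tool_pos: [580.5, -228.1, 85.9]
tcp_rot: [179.9, -56.8, 100.5]
ft_force: [2.2, -11.9, 1.8]
finger_gap: 0.0
grip_force: 5.9
```

The force climbed to 12 N with no further motion, so the foot is against the pin. I'll back straight out along the groove, then rise.

Request:
apply_moves(rows=[[-1,0,-1.5,0,0,0],[-1.6,0,-2.5,0,0,0],[-5.4,0,-8.4,0,0,0],[-8,0,-12.6,0,0,0],[-10.9,0,-16.8,0,0,0]])

```text
time: 34.17
tool_pos: [589.4, -274.9, 85.7]
tcp_rot: [-179.9, -57.1, 100.6]
ft_force: [-0.2, 0.4, -0.4]
finger_gap: -0.3
grip_force: 0.0
```

Request:
apply_moves(rows=[[-10.9,0,-16.8,0,0,0],[-10.9,0,-16.8,0,0,0],[0,0,-30,0,0,0],[10,0,-30,0,0,0],[20,0,-30,0,0,0]])

```text
time: 34.8
tool_pos: [593.2, -358.5, 153.7]
tcp_rot: [-179.8, -57.2, 99.9]
ft_force: [0.8, -0.9, -0.9]
finger_gap: -0.2
grip_force: 0.0
```

Request:
apply_moves(rows=[[20,0,-10,0,-0.1,0],[20,0,-10,0,-0.1,0],[0,0,0,0,-0.1,0],[0,0,0,0,0,0],[0,0,0,0,0,0]])

```text
time: 35.42
tool_pos: [594.7, -353.7, 202.9]
tcp_rot: [179.5, -40.0, 100.3]
ft_force: [0.3, -0.2, -0.9]
finger_gap: -0.3
grip_force: 0.0
```

```bash
python3 - <<'E'
from h import *
st()
for c in ["top","side"]:
  p,d=eyes.snapshot(c)
  for n in ["foot_wood_end","foot_brass_end","foot"]:
    for x in models.place_of(n,c)[:1]:
        D=np.array(x["xyz"][:2])-O;print(c,n,np.round([D@U,D@[-U[1],U[0]],x["xyz"][2],x["confidence"]],2))
  if c=="top": t=p
save("s6",np.hstack([cv2.resize(t[180:300,340:520],(400,267)),cv2.resize(p[140:280,270:390],(312,267+97))[:267]]))
E
```

```text
{'time': 35.4, 'joint_pos': [-46.1, 55.9, 32.2, 25.9, 123.8, -47.9], 'tool_pos': [594.7, -353.7, 202.9], 'tcp_rot': [179.5, -40.0, 100.3], 'ft_force': [0.3, -0.2, -0.9], 'finger_gap': -0.3, 'grip_force': 0.0}
jig xy [-110.7    9.3]
top foot_wood_end [119.07   2.54  89.8    0.58]
top foot_brass_end [22.07  0.14 85.6   0.6 ]
top foot [71.53 -1.38 82.9   0.89]
side foot_wood_end [117.28   1.15  87.2    0.67]
side foot [67.29 -5.57 87.5   0.82]
```

View pics/s6.png

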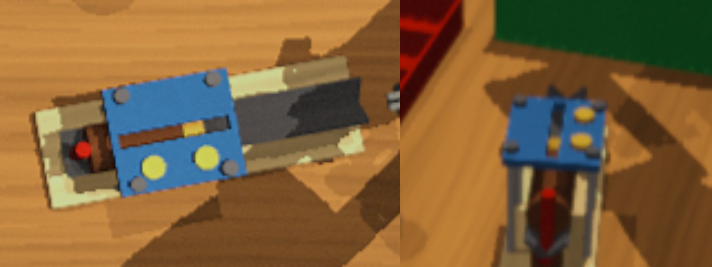

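The top view shows the wooden end against the red pin at px (90,150) and the brass band in the slot at (193,128). The foot lies straight in the groove and the robot is clear of it.

```bash
python3 -c "
from h import *
print(job.hand_in())"
```

```text
the job is handed in; nothing more can be done
None
```

The foot is lying in the groove under the blue plate with its wooden end against the red pin. The gripper is clear, nothing else was touched, and the job was handed in at about 36 s.

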